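Invert the washed salsa bottle onto the free drying peg

ROBOT

A 6-joint arm with a two-finger parallel gripper is mounted at the origin on the work surface. World frame = base frame: x ahead of the robot, y to its left, z up, the work surface at z = 0. Lengths are in m, angles in degrees, forces in N, time in s.
With the tool pointing down it reaches from about 0.4 to 0.825 m from the base axis. Payload 7 kg.
Tool frame: the origin (TCP) lies between the finger pads; the fingertips stand 17 mm ahead of it and the grasp point (between the pads) lies 2 mm behind it; x points along the fingers, y is the direction in which the jaws open and shut, and the axes are right-handed (so a half turn about x gives the same grasp; the last joint's range is limited). The gripper opens to 88 mm and grips with 3 to 60 N. Pads are 19 mm wide; open, the fingers measure 130 mm over their backs; the gripper's body (78 mm by 193 mm) begins 47 mm behind the grasp point.
Start: joints at [-56.373, 20.546, 0.682, 0, -70.136, -16.507], TCP at [0.199, -0.645, 0.244] pointing down, gripper open.
Joint ranges: [-176.03, 176.03], [-82.01, 121.73], [-58.28, 71.71], [-173.87, 95.51], [-174.79, -0.11], [-173.66, 173.66]. Speed limits (degrees/s): [136.94, 136.94, 172.46, 180, 180, 180].

INTERFACE

Orientations are given as [roll, pitch, yaw] about the fixed x, y, z axes, in that order (R = Rz(yaw) Ry(pitch) Rx(roll)).
In Python, from plant import r gives the robot as it stands.
- The arm moves only by the shell command python3 -m jog 'ROWS' [FORCE]. ROWS is a JSON object of lists of equal length, an entry for each row: "fingers": the opening, from 0 (shut) to 1 (fully open); "dp": the shift along the tool's x, y, z in mm, a list of three; "twist": the turn about the tool's x in degrees. In form: {"fingers": [fingers, ...], "dp": [[dx, dy, dz], ...], "twist": [twist, ...]}. A call has exactly 5 rows; each row is the pose to reach, as a shift and turn from the pose measured when the call began, along the tool's axes at that moment; what a row does not reach only later rows make up. A row lasts 1/10 s, in which the tool goes at most 50 mm and 8.59 degrees, less where a joint would pass 70% of its speed; a pose out of reach is approached as far as the arm can. A call with a gripper value outside its range is refused whole. The fingers move at their own pace and stop on an object; FORCE is the grip in N (left out, the last holds). Time passes only in rows, so rows that repeat a pose let the fingers close, or fill a call up. It gives the time, the measured TCP pose, the force and the opening at its end, in the units of the state.
- r.get_state(): the state, without advancing time (a new reading comes with each control period).
- r.capture(name): name is "side" or "top" or "wrist"; returns a dict with "frame" (480x640x3 uint8, red, green, blue), "intrinsics" (3x3 intrinsics, pixels), "pose" (4x4, takes a point from camera to world coordinates). Camera axes: x right, y down, z forward; pixel columns grow to the right and rows downward; lengths in m; the calibration is good to about 2 mm. A picture is of the moment at which its call begins. There is no depth.
- r.close_job(): hands the job in, once; it reports no verdict.
The state is a dict: "time_s": time; "joints": joint angles; "qd": joint speeds; "joint_torque": joint torques, N m; "tcp_pos": TCP position; "eef_rot": TCP orientation; "contact_force": force on the tool from outside, world axes, zero at the start; "moment": the same for the moment, N m; "gripper_width": finger opening in m.
Only numpy, scipy, OpenCV 4.12 (cv2) and the standard library are available. Lean on these libraries where they do the work, as an engineer would, in place of code of your own. Each camera call takes 0.05 s, during which the arm holds its last target. There are 200 camera calls.

TASK

Take the washed red salsa bottle from the sloping drainer, turn it mouth down and slip it over the free peg of the wooden drying rack, feeling for the peg because it leans loosely in its socket. Lower the bottle gently, without dropping it or forcing the peg, until its mouth sits flat on the slatted deck and the bottle stands straight, then let go. Leave the two tumblers on their pegs, and do not move the amber bowl or the bottle's white cap.

Things in the scene. Friction and masses are not known exactly. Their poses are not given: they have to be found in the camera images.
- bottle_mid (a point): centre (half-way up, on the axis) of the red plastic salsa bottle, 150 mm long, 0.1 to 0.16 kg; z runs along it from base to mouth. Body 61 mm in diameter for the 100 mm next to the base, then a shoulder of 18 mm to a neck 44 mm across and 32 mm long. It starts lying on the drainer, mouth low and to the robot's right, axis 12 degrees below level
- bottle_mouth (a point): centre of the bottle's open mouth, in the plane of the rim, 75 mm from bottle_mid along z; same axes as bottle_mid. Mouth and neck are 35 mm in diameter inside, the body about 52 mm; hollow to within 5 mm of the base, open only at the mouth
- peg_free: the free peg of the rack; origin at the centre of its foot on top of the deck, z up, y along the row (lean not included). A dowel 27 mm in diameter, 95 mm tall, flat-topped with a 1.5 mm chamfer. Loose in its socket, it leans about its foot by up to 0.14 rad along x and 0.14 rad along y (top up to 13 mm off each way), differently every time, not reported. It stays as it leans and yields to about 1 N sideways at its top
- rack: wooden drying rack, fixed: flat slatted deck 150 mm (x) by 380 mm (y), its top 30 mm above the counter, three pegs in a row along y, 122 mm apart, the middle one at its centre; origin under its centre. Two pegs are taken by tumblers; which one is free varies
- drainer: sloping dish drainer, fixed: white board 250 by 170 mm under eight steel rods (8 mm thick, 21.6 mm apart) that fall 12 degrees towards its own +x (to the robot's right) into a small gutter; origin under its centre on the counter. The bottle lies along the two middle rods, its axis 28 mm above the rods' tops
- tumbler_blue: blue plastic tumbler drying mouth down over a peg: 72 mm across the mouth, 58 mm across the base (now on top), 118 mm high; origin at the centre of its mouth, on the deck, z up
- tumbler_clay: clay-coloured tumbler drying mouth down over a peg: 74 mm across the mouth, 60 mm across the base (now on top), 112 mm high; origin at the centre of its mouth, on the deck, z up
- bowl: amber glass bowl, 144 mm across, 60 mm high, on the counter beyond the rack; origin under its centre
- cap: white pouring cap of the bottle, 49 mm across, 36 mm high, lying on the counter; origin under its centre
Mind the look-alikes: they are no part of the job. What is shaped like the tumbler_blue but purple or yellow is not meant.

How it is judged:
By the outcome, as a careful person would: the job done as asked, in the order asked, and still so for the second after the job is handed in, with the robot touching nothing.
It also fails if it takes over 64 s, if anything falls off the work surface, if the arm or the gripper's body presses on something with over 40 N, if the wrist force passes 120 N, or if a joint passes its speed limit or range.

## Working session

There is one attempt and no reset: what is moved stays moved. The work goes in short steps, Python scripts to look and compute and a shell command to move; the robot and the scene stay as the last step left them, time stands still between calls to the robot, and variables do not carry over. Pictures are saved under pics/ and viewed, on a budget of 10 in all, crops included, one or two more only if the job needs it, and the job is handed in when it is done.

```bash
ls; mkdir -p pics
python3 - <<'E'
from plant import r
import cv2,numpy as np,pickle
s=r.get_state(); print(s)
for n in("side","top"):
    c=r.capture(n); pickle.dump(c,open(f"pics/{n}0.pkl","wb")); cv2.imwrite(f"pics/{n}0.png",c["frame"][:,:,::-1]); print(n,c["intrinsics"].round(1).tolist(),c["pose"].round(3).tolist())
E
```

```text
pics
{'time_s': 0.0, 'joints': array([-5.63725816e+01,  2.05923845e+01,  6.33233320e-01, -2.04189300e-02,
       -7.01339669e+01, -1.65073885e+01]), 'qd': array([-0.00547861,  0.00802935, -0.09338347, -0.00463985, -0.0357332 ,
        0.00434631]), 'joint_torque': array([ 1.96751098e-03, -5.82718635e+01,  2.93060446e+01,  6.99743092e+00,
        6.93333917e-03, -1.54333497e-04]), 'tcp_pos': array([ 0.19855405, -0.64465992,  0.24260689]), 'eef_rot': array([ 94.86142235,  89.90492348, 111.97449784]), 'contact_force': array([-0.23872932,  0.19617381,  0.06536624]), 'moment': array([-0.01125845,  0.03193854,  0.07091376]), 'gripper_width': 0.08756346752392923}
side [[439.9, 0.0, 315.5], [0.0, 439.9, 252.6], [0.0, 0.0, 1.0]] [[-0.981, -0.108, 0.161, 0.408], [-0.194, 0.539, -0.819, 0.766], [0.002, -0.835, -0.55, 0.624], [0.0, 0.0, 0.0, 1.0]]
top [[603.8, 0.0, 329.2], [0.0, 603.8, 242.0], [0.0, 0.0, 1.0]] [[0.025, -0.987, 0.16, 0.369], [-1.0, -0.023, 0.011, -0.03], [-0.007, -0.16, -0.987, 1.374], [0.0, 0.0, 0.0, 1.0]]
```

View pics/top0.png

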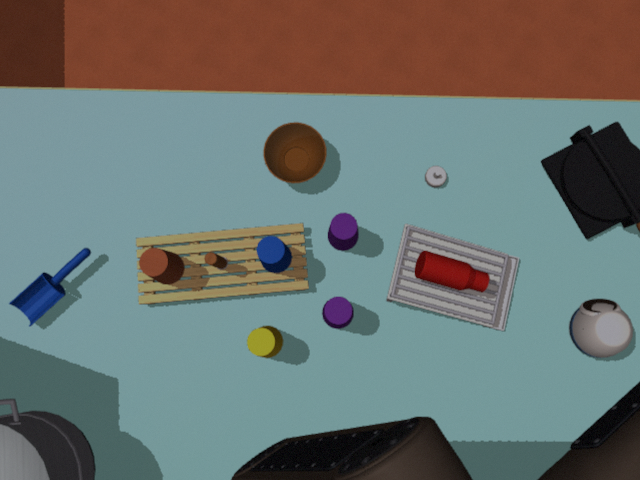

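View pics/side0.png

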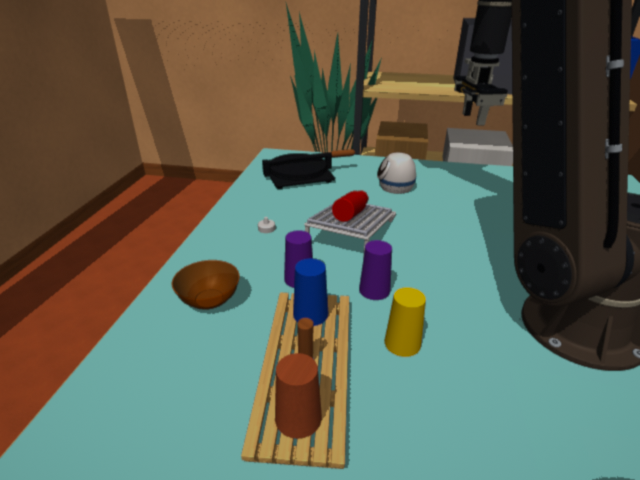

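The top view shows the free peg in the middle, at about (215,261), between the clay tumbler (160,265) and the blue one (273,254). The bottle lies from its base at (420,265) to its mouth at (488,283). The side view shows the peg top at about (305,325) and the bottle at (350,205).

The tool only twists about its vertical axis. So I will pinch the bottle near its base, let it swing mouth down, and square it against the counter.

```bash
cat > h.py <<'E'
import numpy as np,cv2,pickle
from scipy.spatial.transform import Rotation as Ro
def ray(c,u,v):
    d=c["pose"][:3,:3]@np.linalg.solve(c["intrinsics"],[u,v,1.]); return c["pose"][:3,3],d/np.linalg.norm(d)
def onz(c,u,v,z):
    o,d=ray(c,u,v); return o+d*(z-o[2])/d[2]
def tri(c1,p1,c2,p2):
    o1,d1=ray(c1,*p1);o2,d2=ray(c2,*p2)
    t=np.linalg.lstsq(np.c_[d1,-d2],o2-o1,rcond=None)[0]
    a,b=o1+t[0]*d1,o2+t[1]*d2; return (a+b)/2,np.linalg.norm(a-b)*1000
def proj(c,p):
    q=c["intrinsics"]@(c["pose"][:3,:3].T@(np.asarray(p)-c["pose"][:3,3])); return q[:2]/q[2]
def mask(c,lo,hi,box=None):
    h=cv2.cvtColor(c["frame"],cv2.COLOR_RGB2HSV); m=cv2.inRange(h,np.array(lo),np.array(hi))
    if box: z=np.zeros_like(m); x0,y0,x1,y1=box; z[y0:y1,x0:x1]=m[y0:y1,x0:x1]; m=z
    return m
def big(m):
    return max(cv2.findContours(m,cv2.RETR_EXTERNAL,cv2.CHAIN_APPROX_NONE)[0],key=cv2.contourArea)
def cen(k):
    M=cv2.moments(k); return M["m10"]/M["m00"],M["m01"]/M["m00"]
E
python3 - <<'E'
from h import *
T,S=[pickle.load(open(f"pics/{n}0.pkl","rb")) for n in("top","side")]
kt=big(mask(T,(0,200,60),(5,255,255),(390,230,520,310)));ks=big(mask(S,(0,200,60),(5,255,255),(320,180,380,230)))
print("bottle",cv2.minAreaRect(kt),cen(kt),cen(ks),tri(T,cen(kt),S,cen(ks)))
k=kt[:,0]; r=cv2.minAreaRect(kt); b=cv2.boxPoints(r)
for z in(.07,.08,.09): print(z,[onz(T,*p,z).round(4).tolist() for p in b])
# rack
m=mask(T,(10,70,120),(30,255,255),(120,215,320,312)); pts=cv2.findNonZero(m); R=cv2.minAreaRect(pts); print("rack",R,[onz(T,*p,.03).round(4).tolist() for p in cv2.boxPoints(R)],onz(T,*R[0],.03))
# hsv samples
for c,n,(u,v) in((T,"peg",(210,259)),(T,"pegside",(219,264)),(S,"peg",(306,325)),(S,"pegs",(306,345)),(T,"clay",(155,265)),(T,"deck",(200,247)),(T,"shadow",(232,268))):
    print(n,cv2.cvtColor(c["frame"],cv2.COLOR_RGB2HSV)[v,u])
big1=cv2.resize(T["frame"][225:315,120:320],None,fx=4,fy=4,interpolation=2); big2=cv2.resize(T["frame"][220:335,385:525],None,fx=4,fy=4,interpolation=2)[:,:]
o=np.zeros((600,800,3),np.uint8); o[:240*1,:]=cv2.resize(big1,(800,360))[60:300]; o[240:600,:440]=cv2.resize(big2,(440,360)); o[240:600,440:800]=cv2.resize(S["frame"][290:390,260:360],(360,360),interpolation=2)
cv2.imwrite("pics/crop1.png",o[:,:,::-1])
E
```

```text
bottle ((451.7358703613281, 272.9245300292969), (73.35052490234375, 27.472108840942383), 15.945395469665527) (449.263436035497, 272.2328248080566) (348.9466032249537, 205.30425588157547) (array([ 0.51963958, -0.27323263,  0.08808129]), np.float64(4.080598003904949))
0.07 [[0.5095, -0.1976, 0.07], [0.5677, -0.2139, 0.07], [0.5271, -0.3666, 0.07], [0.4696, -0.3493, 0.07]]
0.08 [[0.5084, -0.1963, 0.08], [0.5662, -0.2125, 0.08], [0.5259, -0.364, 0.08], [0.4688, -0.3469, 0.08]]
0.09 [[0.5073, -0.195, 0.09], [0.5646, -0.2111, 0.09], [0.5247, -0.3614, 0.09], [0.468, -0.3444, 0.09]]
rack ((220.82374572753906, 263.4933776855469), (65.69790649414062, 170.07699584960938), 84.85211181640625) [[0.5841, 0.429, 0.03], [0.6282, 0.0469, 0.03], [0.4802, 0.029, 0.03], [0.4372, 0.4046, 0.03]] [0.53174435 0.22746322 0.03      ]
peg [ 12 166 118]
pegside [ 10 155  46]
peg [ 12 200 116]
pegs [ 12 196  74]
clay [  8 162 126]
deck [ 21 104 154]
shadow [ 16 122 107]
```

View pics/crop1.png

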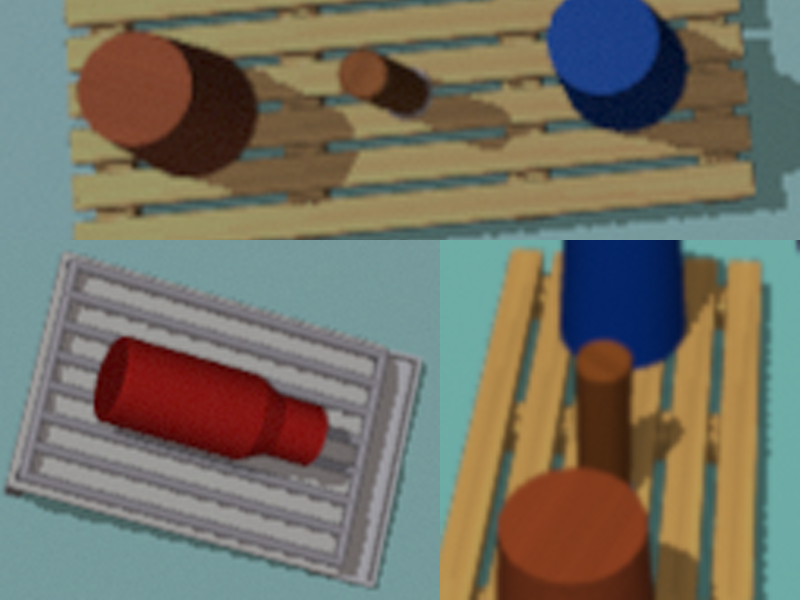

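Crop: the peg top is at about top-view (211.2,258.8) and side-view (305.6,323.6). It leans visibly. The bottle lies clean along the two middle rods.

```bash
cat >> h.py <<'E'
def togo(s,goal,yaxis):
    "dp in mm (tool axes) and twist in deg to bring TCP to goal with jaws along +-yaxis"
    R=Ro.from_euler("xyz",s["eef_rot"],degrees=True).as_matrix()
    dp=R.T@(np.asarray(goal)-s["tcp_pos"])*1000
    y=R.T@np.array([*yaxis,0]); t=np.degrees(np.arctan2(y[2],y[1])); t=(t+90)%180-90
    return dp.round(1),round(t,1),R.round(3).tolist()
E
python3 - <<'E'
from h import *
from plant import r
T,S=[pickle.load(open(f"pics/{n}0.pkl","rb")) for n in("top","side")]
print("peg top",tri(T,(211.2,258.8),S,(305.6,323.6)))
for p in((365,180),(385,190),(343,232),(338,312),(436,176),(295,153),(273,252),(160,265)): print(p,onz(T,*p,.0).round(3),onz(T,*p,.12).round(3))
s=r.get_state(); a=np.array([-.25,-.945,-.208]); mid=np.array([.5176,-.2808,.086])
g=mid-48*a/1000; print("grasp",g); print(togo(s,[g[0],g[1],.26],(-.966,.256)))
print(proj(T,mid-.075*a),proj(T,mid+.075*a),proj(S,mid-.075*a),proj(S,mid+.075*a))
E
```

```text
peg top (array([0.52969303, 0.23075124, 0.12083514]), np.float64(0.9455353616526669))
(365, 180) [ 0.74  -0.094  0.   ] [ 0.708 -0.089  0.12 ]
(385, 190) [ 0.717 -0.141  0.   ] [ 0.687 -0.132  0.12 ]
(343, 232) [ 0.615 -0.046  0.   ] [ 0.594 -0.044  0.12 ]
(338, 312) [ 0.431 -0.038  0.   ] [ 0.426 -0.037  0.12 ]
(436, 176) [ 0.754 -0.261  0.   ] [ 0.72 -0.24  0.12]
(295, 153) [0.802 0.072 0.   ] [0.764 0.063 0.12 ]
(273, 252) [0.565 0.114 0.   ] [0.548 0.102 0.12 ]
(160, 265) [0.529 0.373 0.   ] [0.515 0.338 0.12 ]
grasp [ 0.5296   -0.23544   0.095984]
(array([-16.9, 293.8, 436.8]), np.float64(-58.0), [[-0.001, -0.294, 0.956], [0.001, 0.956, 0.294], [-1.0, 0.001, -0.0]])
[420.46639276 262.01592097] [484.13782572 282.63581404] [340.08158241 211.37011122] [360.42341556 199.12075225]
```

```bash
python3 -m jog '{"fingers":[1,1,1,1,1],"dp":[[0,12,18],[-2,37,55],[-4,62,92],[-6,87,129],[-8,110,164]],"twist":[-3,-11,-19,-27,-29]}' | tail -5
python3 - <<'E'
from h import *
from plant import r
T,S=[pickle.load(open(f"pics/{n}0.pkl","rb")) for n in("top","side")]
b=onz(T,421.6,264.7,.1016);m=onz(T,485.2,282.3,.0704); print(b,m,np.linalg.norm(m-b)); a=(m-b)/np.linalg.norm(m-b); mid=(b+m)/2; print(mid,a,proj(S,b),proj(S,m),np.degrees(np.arctan2(a[0],-a[1])))
g=b+.027*a; print(g); h=np.array([-a[1],a[0]]);h/=np.linalg.norm(h); print(h,togo(r.get_state(),[g[0],g[1],.26],h))
E
```

```text
time_s: 0.6
tcp_pos: [0.3236, -0.4896, 0.2506]
eef_rot: [70.0, 89.9, 116.4]
contact_force: [0.9, -0.7, 0.8]
gripper_width: 0.0877
[ 0.53067403 -0.21232795  0.1016    ] [ 0.49963237 -0.35397559  0.0704    ] 0.14832759947923957
[ 0.5151532  -0.28315177  0.086     ] [-0.20927765 -0.95496479 -0.21034521] [342.45281845 211.13925895] [360.2360301 198.7363308] -12.360791972768617
[ 0.52502353 -0.238112    0.09592068]
[ 0.97681899 -0.21406693] (array([ -9.1,  27.6, 321. ]), np.float64(-31.2), [[-0.001, -0.724, 0.69], [0.002, 0.69, 0.724], [-1.0, 0.002, 0.001]])
```

```bash
python3 -m jog '{"fingers":[1,1,1,1,1],"dp":[[0,4,45],[-2,8,90],[-4,12,135],[-5,16,180],[-6,19,215]],"twist":[-6,-13,-20,-27,-31]}' | tail -5
python3 -m jog '{"fingers":[1,1,1,1,1],"dp":[[0,4,30],[0,4,60],[0,4,80],[0,4,90],[0,4,90]],"twist":[0,0,0,0,0]}' | tail -5
python3 - <<'E'
from h import *
from plant import r
print(togo(r.get_state(),[.5250,-.2381,.26],(.9768,-.2141)))
c=r.capture("wrist"); pickle.dump(c,open("pics/w1.pkl","wb")); cv2.imwrite("pics/w1.png",c["frame"][:,:,::-1]); print(c["pose"].round(3).tolist(),c["intrinsics"][0])
b=np.array([.5307,-.2123,.1016]);m=np.array([.4996,-.3540,.0704]);print(proj(c,b),proj(c,m))
E
```

```text
time_s: 1.1
tcp_pos: [0.4592, -0.3187, 0.2567]
eef_rot: [35.6, 89.9, 113.3]
contact_force: [0.7, -0.5, 0.3]
gripper_width: 0.0874
time_s: 1.6
tcp_pos: [0.4746, -0.2291, 0.2569]
eef_rot: [35.8, 89.9, 113.6]
contact_force: [0.3, -0.2, -0.5]
gripper_width: 0.0875
(array([ -3.2, -51.1,   1.8]), np.float64(0.2), [[-0.001, -0.977, 0.211], [0.002, 0.211, 0.977], [-1.0, 0.001, 0.002]])
[[-0.978, 0.202, 0.057, 0.459], [0.21, 0.939, 0.271, -0.302], [0.001, 0.277, -0.961, 0.399], [0.0, 0.0, 0.0, 1.0]] [418.25349695   0.         321.62964272]
[253.17241678 263.90095947] [251.67254101  60.72954792]
```

View pics/w1.png

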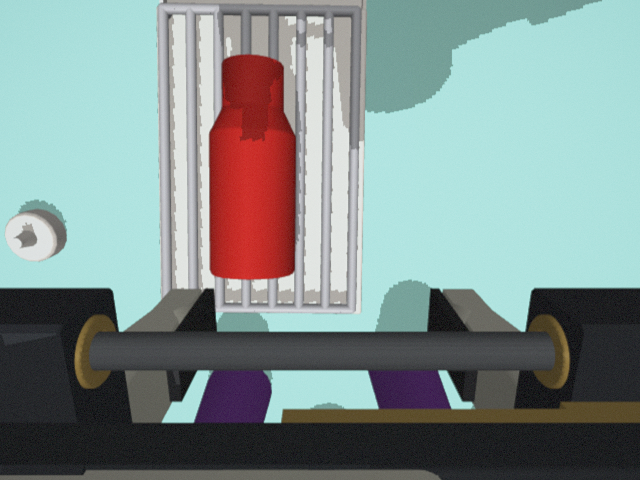

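The wrist view shows the bottle at u≈252.5, from its mouth at v≈58 to its base at v≈278, parallel to the rods. That agrees with my prediction (u 252–253), so I go over it and down.

```bash
python3 -m jog '{"fingers":[1,1,1,1,1],"dp":[[0,-20,2],[0,-45,2],[15,-51,2],[45,-51,2],[70,-51,2]],"twist":[0,0,0,0,0]}' | tail -5
python3 - <<'E'
from h import *
from plant import r
c=pickle.load(open("pics/w1.pkl","rb"));b=np.array([.5307,-.2123,.1016]);a=np.array([-.2093,-.955,-.2103]);n=np.array([0,0,1])-a[2]*a;n/=np.linalg.norm(n)
print(proj(c,b+.0305*n),proj(c,b+.15*a+.022*n))
print(togo(r.get_state(),[.5250,-.2381,.096],(.9768,-.2141)))
E
```

```text
time_s: 2.15
tcp_pos: [0.5238, -0.2393, 0.1846]
eef_rot: [54.6, 89.8, 132.3]
contact_force: [-0.1, 0.1, -0.4]
gripper_width: 0.0876
[245.90934378 269.36424841] [246.19937125  46.39951756]
(array([88.6, -1.2,  1.2]), np.float64(0.1), [[-0.002, -0.977, 0.213], [0.003, 0.213, 0.977], [-1.0, 0.003, 0.002]])
```

```bash
python3 -m jog '{"fingers":[1,1,1,1,1],"dp":[[20,-1,2],[45,-1,3],[70,-1,3],[84,-1,3],[88,-1,3]],"twist":[0,0,0,0,0]}' | tail -5
python3 -m jog '{"fingers":[1,0.6,0.5,0.5,0.5],"dp":[[0,0,0],[0,0,0],[0,0,0],[0,0,0],[0,0,0]],"twist":[0,0,0,0,0]}' 5| tail -5
python3 -m jog '{"fingers":[0.5,0.5,0.5,0.5,0.5],"dp":[[0,0,0],[0,0,0],[0,0,0],[0,0,0],[0,0,0]],"twist":[0,0,0,0,0]}' 5| tail -5
```

```text
time_s: 2.65
tcp_pos: [0.5231, -0.2369, 0.094]
eef_rot: [75.6, 89.6, 153.2]
contact_force: [-0.1, 0.4, -0.1]
gripper_width: 0.0878
time_s: 3.15
tcp_pos: [0.5235, -0.237, 0.0947]
eef_rot: [71.4, 89.6, 149.0]
contact_force: [1.1, -0.9, 0.5]
gripper_width: 0.0612
time_s: 3.65
tcp_pos: [0.5235, -0.2369, 0.0947]
eef_rot: [71.3, 89.6, 148.9]
contact_force: [0.0, 0.4, 0.2]
gripper_width: 0.0604
```

```bash
python3 -m jog '{"fingers":[0.5,0.5,0.5,0.5,0.5],"dp":[[-5,0,0],[-15,0,0],[-30,0,0],[-45,0,0],[-60,0,0]],"twist":[0,0,0,0,0]}' 5| tail -5
python3 -m jog '{"fingers":[0.5,0.5,0.5,0.5,0.5],"dp":[[-20,0,0],[-40,0,0],[-60,0,0],[-80,0,0],[-90,0,0]],"twist":[0,0,0,0,0]}' 5| tail -5
python3 - <<'E'
from h import *
from plant import r
c=r.capture("wrist"); c2=r.capture("side")
cv2.imwrite("pics/l1.png",np.hstack([cv2.resize(c["frame"],(400,300)),cv2.resize(c2["frame"][100:400,220:620],(400,300))])[:,:,::-1])
E
```

```text
time_s: 4.15
tcp_pos: [0.5239, -0.2372, 0.1561]
eef_rot: [70.3, 89.7, 147.9]
contact_force: [-0.6, 1.0, -0.9]
gripper_width: 0.0603
time_s: 4.65
tcp_pos: [0.525, -0.2377, 0.2489]
eef_rot: [49.3, 89.8, 127.0]
contact_force: [0.5, 0.2, -1.7]
gripper_width: 0.0602
```

View pics/l1.png

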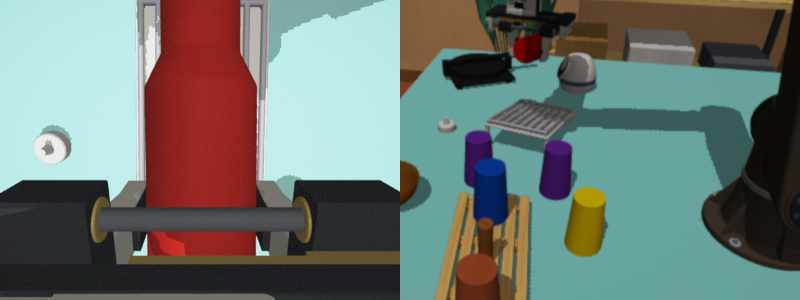

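The bottle is held, but in the wrist view it is still near level, with the neck pointing away. I'll ease the grip to 3 N so it swings down under its own weight.

```bash
python3 -m jog '{"fingers":[0.5,0.5,0.5,0.5,0.5],"dp":[[0,0,0],[0,0,0],[0,0,0],[0,0,0],[0,0,0]],"twist":[0,0,0,0,0]}' 3| tail -5
cat > look.py <<'E'
import sys
from h import *
from plant import r
c=r.capture("wrist"); c2=r.capture("side"); c3=r.capture("top"); n=sys.argv[1]
pickle.dump((c,c2,c3),open(f"pics/{n}.pkl","wb"))
for nm,x in(("wrist",c),("side",c2),("top",c3)):
    k=big(mask(x,(0,190,40),(5,255,255),None if nm!="top" else (60,100,640,400))); print(nm,np.round(cv2.boundingRect(k)),cv2.contourArea(k),np.round(cen(k),1))
s=r.get_state();print(s["time_s"],s["contact_force"].round(2),s["moment"].round(3),s["tcp_pos"].round(4))
E
python3 look.py l2
```

```text
time_s: 5.25
tcp_pos: [0.5249, -0.2376, 0.2476]
eef_rot: [55.5, 89.8, 133.1]
contact_force: [-0.4, 0.4, -0.9]
gripper_width: 0.0603
wrist [235   0 175 331] 48488.5 [322.2 180.1]
side [334 137  27  25] 541.5 [347.2 148.6]
top [468 265  38  20] 461.0 [489.5 274.2]
5.4 [ 0.27  0.58 -1.86] [0.08  0.077 0.038] [ 0.525  -0.2376  0.2479]
```

```bash
cat > ang.py <<'E'
from h import *
def ang(c,s):
    "bottle pitch below level: mean grey width profile along wrist image rows; shoulder row"
    m=mask(c,(0,190,40),(8,255,255)); k=big(m); z=np.zeros_like(m); cv2.drawContours(z,[k],-1,255,-1)
    return (z>0).sum(1)[::20]
E
python3 -m jog '{"fingers":[0.5,0.5,0.5,0.5,0.5],"dp":[[-50,0,0],[-100,0,0],[-100,0,0],[-50,0,0],[0,0,0]],"twist":[0,0,0,0,0]}' 3| tail -5
python3 -m jog '{"fingers":[0.5,0.5,0.5,0.5,0.5],"dp":[[-50,0,0],[-100,0,0],[-100,0,0],[-50,0,0],[0,0,0]],"twist":[0,0,0,0,0]}' 3| tail -5
python3 look.py l3
python3 - <<'E'
from ang import *
for n in("l2","l3"):
    print(n,ang(pickle.load(open(f"pics/{n}.pkl","rb"))[0],0).tolist())
E
```

```text
time_s: 5.9
tcp_pos: [0.526, -0.2377, 0.2486]
eef_rot: [-45.7, 89.8, 31.9]
contact_force: [1.0, 0.1, -2.2]
gripper_width: 0.0599
time_s: 6.4
tcp_pos: [0.5272, -0.2377, 0.2495]
eef_rot: [-67.1, 89.5, 10.5]
contact_force: [0.5, -0.3, -2.9]
gripper_width: 0.0605
wrist [236 158 171 173] 19978.0 [322.5 259.4]
side [336 139  27  59] 1140.0 [350.2 165.5]
top [441 265  18  10] 60.0 [448.  269.6]
6.55 [ 1.07 -0.52  0.68] [-0.051  0.026 -0.01 ] [ 0.5244 -0.2375  0.2466]
l2 [94, 113, 113, 111, 113, 121, 143, 165, 167, 167, 168, 169, 169, 168, 168, 174, 174, 0, 0, 0, 0, 0, 0, 0]
l3 [0, 0, 0, 0, 0, 0, 0, 0, 23, 64, 94, 116, 123, 134, 141, 154, 165, 0, 0, 0, 0, 0, 0, 0]
```

Run:
```python
from h import *
c,s,t=pickle.load(open("pics/l3.pkl","rb"))
cv2.imwrite("pics/l3.png",np.hstack([cv2.resize(c["frame"],(400,300)),cv2.resize(s["frame"][110:230,270:430],(400,300),interpolation=2)])[:,:,::-1])
```

```text
(no output)
```

View pics/l3.png

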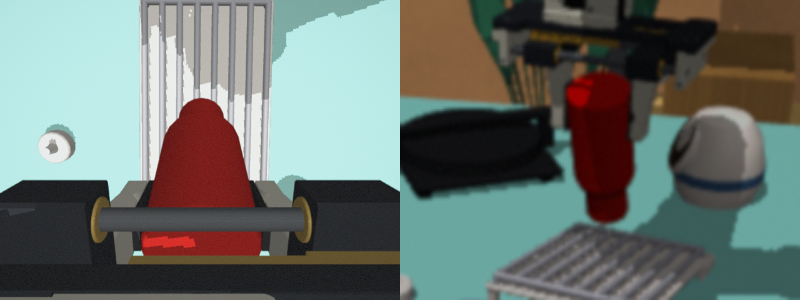

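The bottle now hangs mostly mouth down: in the side view its mouth is lowest, leaning slightly away from the camera. Next I'll measure how far it is from plumb.

```bash
cat > th.py <<'E'
import sys
from h import *
n=sys.argv[1]; c,s,t=pickle.load(open(f"pics/{n}.pkl","rb"))
tcp=np.array(eval(sys.argv[2])); h=np.array(eval(sys.argv[3])+[0.]); h/=np.linalg.norm(h); L=float(sys.argv[4]) if len(sys.argv)>4 else .123
k1=big(mask(c,(0,190,40),(8,255,255)))[:,0,1].min(); k2=big(mask(s,(0,190,40),(8,255,255)))[:,0,1].max()
print("observed wrist vmin",k1,"side vmax",k2)
G=tcp+[0,0,.002]; j=np.array([-h[1],h[0],0])
for d in range(40,131,10):
    a=np.cos(np.radians(d))*h-np.array([0,0,np.sin(np.radians(d))]); e=np.cross(a,j)
    P=[G+L*a+.022*(np.cos(f)*j+np.sin(f)*e) for f in np.linspace(0,6.28,40)]
    print(d,round(min(proj(c,p)[1] for p in P)),round(max(proj(s,p)[1] for p in P)))
E
python3 th.py l3 "[.5244,-.2375,.2468]" "[-.21,-.977]"
```

```text
observed wrist vmin 158 side vmax 335
40 42 177
50 76 184
60 109 190
70 142 195
80 174 199
90 205 202
100 237 204
110 269 204
120 301 204
130 334 204
```

Both views put it at about 75°. I'll carry it to a clear bit of counter near (0.72,-0.09) and jerk it once more there, before squaring.

```bash
python3 -m jog '{"fingers":[0.5,0.5,0.5,0.5,0.5],"dp":[[0,-10,12],[0,-25,30],[0,-45,52],[0,-68,78],[0,-90,104]],"twist":[0,0,0,0,0]}' 3| tail -5
python3 -m jog '{"fingers":[0.5,0.5,0.5,0.5,0.5],"dp":[[0,-25,30],[0,-50,60],[0,-65,76],[0,-69,82],[0,-69,82]],"twist":[0,0,0,0,0]}' 3| tail -5
python3 -m jog '{"fingers":[0.5,0.5,0.5,0.5,0.5],"dp":[[-50,0,0],[-100,0,0],[-100,0,0],[-50,0,0],[0,0,0]],"twist":[0,0,0,0,0]}' 3| tail -5
python3 -m jog '{"fingers":[0.5,0.5,0.5,0.5,0.5],"dp":[[0,0,0],[0,0,0],[0,0,0],[0,0,0],[0,0,0]],"twist":[0,0,0,0,0]}' 3| tail -5
python3 look.py l4
python3 - <<'E'
from h import *
from plant import r
s=r.get_state();print(togo(s,[.72,-.09,.125],(.9768,-.2141)))
E
```

```text
time_s: 7.05
tcp_pos: [0.6379, -0.1534, 0.2491]
eef_rot: [-18.3, 89.8, 59.4]
contact_force: [0.3, -0.7, -1.2]
gripper_width: 0.0602
time_s: 7.55
tcp_pos: [0.7246, -0.0861, 0.2501]
eef_rot: [-37.7, 89.8, 40.1]
contact_force: [-0.2, -0.3, -1.5]
gripper_width: 0.0606
time_s: 8.05
tcp_pos: [0.7255, -0.0864, 0.2531]
eef_rot: [-59.9, 89.4, 17.8]
contact_force: [1.6, -0.3, -2.9]
gripper_width: 0.0605
time_s: 8.55
tcp_pos: [0.7263, -0.0864, 0.2555]
eef_rot: [-63.3, 89.2, 14.4]
contact_force: [0.0, -0.9, -1.8]
gripper_width: 0.0604
wrist [238 160 169 171] 19689.5 [322.2 260.2]
side [231 148  35  65] 1311.5 [249.1 178.3]
top [356 149  21  11] 117.5 [365.6 154.1]
8.7 [-0.17  0.06 -1.35] [ 0.108  0.146 -0.014] [ 0.7257 -0.0863  0.2538]
(array([128.7,   6.1,  -5.5]), np.float64(0.1), [[0.011, -0.977, 0.213], [0.003, 0.213, 0.977], [-1.0, -0.01, 0.006]])
```

```bash
python3 -m jog '{"fingers":[0.5,0.5,0.5,0.5,0.5],"dp":[[30,0,0],[70,0,0],[100,0,0],[115,0,0],[122,0,0]],"twist":[0,0,0,0,0]}' 3| tail -5
python3 -m jog '{"fingers":[0.5,0.5,0.5,0.5,0.5],"dp":[[2,0,0],[4,0,0],[6,0,0],[7,0,0],[8,0,0]],"twist":[0,0,0,0,0]}' 3| tail -5
```

```text
time_s: 9.2
tcp_pos: [0.7266, -0.086, 0.1304]
eef_rot: [-59.4, 89.4, 18.3]
contact_force: [0.1, 0.6, -0.5]
gripper_width: 0.0605
time_s: 9.7
tcp_pos: [0.727, -0.086, 0.1231]
eef_rot: [-60.8, 89.4, 16.9]
contact_force: [-0.2, -0.3, -1.7]
gripper_width: 0.0603
```

```bash
python3 -m jog '{"fingers":[0.5,0.5,0.5,0.5,0.5],"dp":[[1,0,0],[2,0,0],[3,0,0],[4,0,0],[4,0,0]],"twist":[0,0,0,0,0]}' 3| tail -5
python3 -m jog '{"fingers":[0.5,0.5,0.5,0.5,0.5],"dp":[[0,0,-6],[0,0,-12],[0,0,-18],[0,0,-24],[0,0,-30]],"twist":[0,0,0,0,0]}' 3| tail -5
python3 look.py l5
python3 - <<'E'
from h import *
from plant import r
s=pickle.load(open("pics/l5.pkl","rb"))
cv2.imwrite("pics/l5.png",np.hstack([cv2.resize(s[0]["frame"],(400,300)),cv2.resize(s[1]["frame"][150:270,190:350],(400,300),interpolation=2)])[:,:,::-1])
E
```

```text
time_s: 10.2
tcp_pos: [0.7273, -0.0859, 0.1197]
eef_rot: [-62.8, 89.3, 14.9]
contact_force: [-0.0, 1.3, 4.0]
gripper_width: 0.0604
time_s: 10.7
tcp_pos: [0.7207, -0.116, 0.1191]
eef_rot: [-61.9, 89.4, 15.8]
contact_force: [0.9, 0.1, -0.9]
gripper_width: 0.0606
wrist [236 198 173 133] 14973.0 [323.2 276.1]
side [244 200  29  59] 1075.0 [258.6 227.8]
top [369 173  17  10] 89.0 [376.9 177.2]
10.85 [ 0.74  0.35 -0.29] [0.026 0.16  0.002] [ 0.7207 -0.116   0.1192]
```

View pics/l5.png

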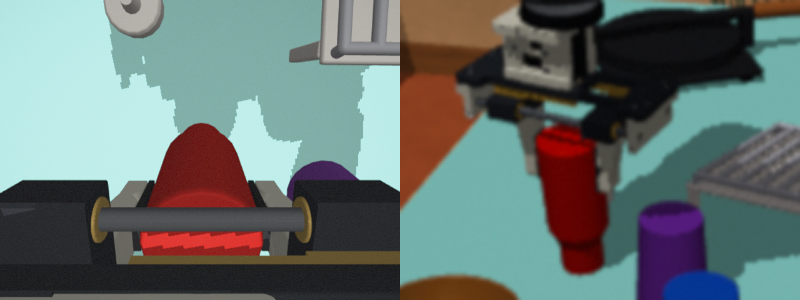

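Now near vertical (wrist v_min 198 ≈ 88°). I press the mouth flat on the counter to square it, then firm the grip.

```bash
python3 -m jog '{"fingers":[0.5,0.5,0.5,0.5,0.5],"dp":[[1,0,0],[2,0,0],[3,0,0],[4,0,0],[4,0,0]],"twist":[0,0,0,0,0]}' 3| tail -5
python3 -m jog '{"fingers":[0.5,0.5,0.5,0.5,0.5],"dp":[[0,0,0],[0,0,0],[0,0,0],[0,0,0],[0,0,0]],"twist":[0,0,0,0,0]}' 3| tail -5
python3 look.py l6 |tail -1; python3 th.py l6 "[.7207,-.116,.1165]" "[-.21,-.977]"
```

```text
time_s: 11.35
tcp_pos: [0.7209, -0.1158, 0.1153]
eef_rot: [-63.0, 89.4, 14.7]
contact_force: [-1.1, -0.5, 4.2]
gripper_width: 0.0605
time_s: 11.85
tcp_pos: [0.7209, -0.1158, 0.1153]
eef_rot: [-62.9, 89.4, 14.8]
contact_force: [-0.7, 0.4, 3.5]
gripper_width: 0.0603
12.0 [-0.49  0.    3.21] [ 0.009  0.568 -0.008] [ 0.7209 -0.1158  0.1153]
observed wrist vmin 199 side vmax 258
40 40 235
50 75 242
60 109 249
70 142 255
80 174 260
90 207 264
100 239 266
110 271 268
120 303 268
130 337 268
```

```bash
python3 th.py l6 "[.7209,-.1158,.1153]" "[-.21,-.977]" .117 | sed -n '1p;5,8p'
python3 - <<'E'
from h import *
s=pickle.load(open("pics/l6.pkl","rb"))
cv2.imwrite("pics/l6.png",cv2.resize(s[1]["frame"][180:280,200:320],(720,600),interpolation=2)[:,:,::-1])
E
```

```text
observed wrist vmin 199 side vmax 258
70 146 254
80 178 258
90 208 262
100 239 265
```

View pics/l6.png

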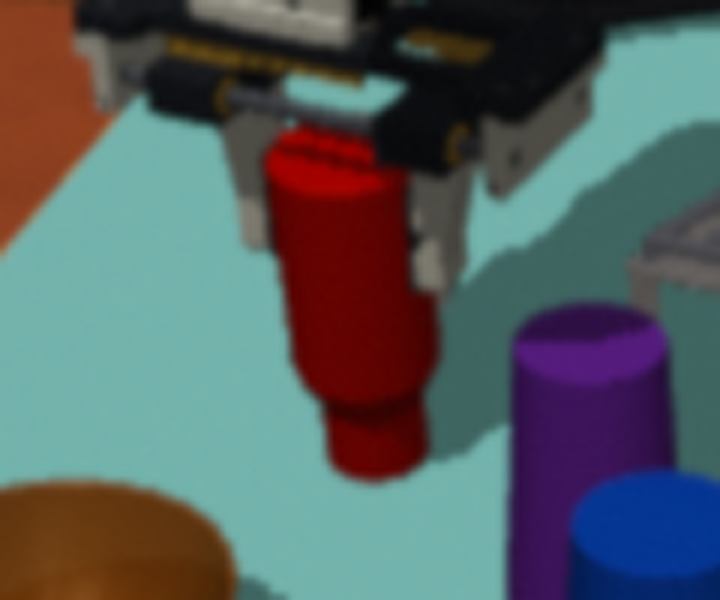

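The side view shows the bottle standing on its mouth between the fingers, perhaps 3° off. I'll let it go here so it settles flat, then regrip it.

```bash
cat > lean.py <<'E'
import sys
from h import *
c=pickle.load(open(f"pics/{sys.argv[1]}.pkl","rb"))[1]; G=np.array(eval(sys.argv[2])); zl,zh=eval(sys.argv[3])
# row midpoints of the red silhouette versus those of a plumb bottle through G (small-angle lean across the view)
m=mask(c,(0,190,30),(8,255,255)); k=big(m); z=np.zeros_like(m); cv2.drawContours(z,[k],-1,255,-1)
v=[int(proj(c,[*G[:2],q])[1]) for q in (zh,zl)]; rows=np.arange(*v)
mid=np.array([np.nonzero(z[i])[0].mean() for i in rows]); f=np.polyfit(rows,mid,1)
a,b=proj(c,[*G[:2],zh]),proj(c,[*G[:2],zl]); f0=(b[0]-a[0])/(b[1]-a[1])
print("rows",v,"slope seen",f[0].round(3),"plumb",round(f0,3),"lean deg",np.degrees(f[0]-f0).round(1),"mid at low",np.polyval(f,b[1]).round(1),"expected",b.round(1))
E
python3 lean.py l6 "[.7209,-.1158]" "(.01,.08)"
python3 -m jog '{"fingers":[0.71,0.73,0.75,0.75,0.75],"dp":[[0,0,0],[0,0,0],[0,0,0],[0,0,0],[0,0,0]],"twist":[0,0,0,0,0]}' 3| tail -5
python3 look.py l7 | tail -1; python3 lean.py l7 "[.7209,-.1158]" "(.01,.08)"; python3 th.py l7 "[.7209,-.1158,.1153]" "[-.21,-.977]" .117 | sed -n '1p;5,8p'
```

```text
rows [230, 253] slope seen 0.119 plumb 0.079 lean deg 2.3 mid at low 262.3 expected [261. 254.]
time_s: 12.5
tcp_pos: [0.7208, -0.1158, 0.1151]
eef_rot: [-62.5, 89.4, 15.2]
contact_force: [-0.6, -0.8, 0.2]
gripper_width: 0.066
12.65 [-0.86  0.45 -0.52] [-0.003  0.145  0.035] [ 0.7209 -0.1158  0.1153]
rows [230, 253] slope seen 0.064 plumb 0.079 lean deg -0.9 mid at low 262.2 expected [261. 254.]
observed wrist vmin 194 side vmax 258
70 146 254
80 178 258
90 208 262
100 239 265
```

It now stands plumb (−0.9° is within pixel noise), about 8 mm off the pads' centre along −tool z. I shift over and regrip at 15 N.

```bash
python3 -m jog '{"fingers":[0.85,0.85,0.85,0.85,0.85],"dp":[[0,0,0],[0,0,-2],[0,0,-5],[0,0,-8],[0,0,-8]],"twist":[0,0,0,0,0]}' 3| tail -5
python3 look.py l8 ; python3 th.py l8 "[.7192,-.1236,.1153]" "[-.21,-.977]" .117 | sed -n '1p;5,8p'
```

```text
time_s: 13.15
tcp_pos: [0.719, -0.1241, 0.1152]
eef_rot: [-63.0, 89.4, 14.7]
contact_force: [0.8, -0.3, 0.3]
gripper_width: 0.0746
wrist [238 211 179 120] 14010.5 [325.2 281.6]
side [246 200  27  59] 1134.0 [260.1 227. ]
top [372 174  18  13] 132.5 [380.5 180. ]
13.3 [-0.33 -0.03 -0.41] [-0.036  0.119 -0.037] [ 0.7192 -0.1237  0.1152]
observed wrist vmin 211 side vmax 258
70 147 252
80 179 257
90 209 260
100 240 263
```

```bash
python3 -m jog '{"fingers":[0.5,0.5,0.5,0.5,0.5],"dp":[[0,0,0],[0,0,0],[0,0,0],[0,0,0],[0,0,0]],"twist":[0,0,0,0,0]}' 6| tail -5
python3 -m jog '{"fingers":[0.5,0.5,0.5,0.5,0.5],"dp":[[0,0,0],[0,0,0],[-4,0,0],[-12,0,0],[-20,0,0]],"twist":[0,0,0,0,0]}' 15| tail -5
python3 look.py l9
python3 - <<'E'
from h import *
from plant import r
w,S,T=pickle.load(open("pics/l9.pkl","rb"))
P={}
for n,c,box,vt in(("T",T,(200,248,222,272),85),("S",S,(292,314,320,336),92)):
    k=big(mask(c,(6,140,vt),(16,255,255),box)); P[n]=cv2.fitEllipse(k)[0]; print(n,cv2.boundingRect(k),cen(k),cv2.fitEllipse(k))
print("peg top",tri(T,P["T"],S,P["S"]),onz(T,*P["T"],.124),onz(S,*P["S"],.124))
# foot reference: rack centre, expected px
f=np.array([.5317,.2275,.03]); print("foot px",proj(T,f),proj(S,f))
kb=big(mask(T,(100,120,90),(125,255,255),(250,230,300,280)));kc=big(mask(T,(4,120,90),(12,255,255),(135,240,185,290)))
b=onz(T,*cen(kb),.148);c=onz(T,*cen(kc),.142);print(b,c,(b+c)/2,np.linalg.norm(b-c))
s=r.get_state();print(togo(s,[.5297,.2308,.29],(.9768,-.2141)), togo(s,[.5297,.2308,.29],(.993,.114))[1],s["joints"].round(1))
E
```

```text
time_s: 13.8
tcp_pos: [0.7192, -0.1236, 0.1152]
eef_rot: [-62.8, 89.4, 14.9]
contact_force: [0.5, -0.7, 0.2]
gripper_width: 0.0607
time_s: 14.3
tcp_pos: [0.719, -0.1238, 0.1359]
eef_rot: [-63.0, 89.4, 14.7]
contact_force: [-0.7, -0.2, -0.9]
gripper_width: 0.0606
wrist [234 211 178 120] 13745.0 [323.  281.6]
side [245 191  28  61] 1119.0 [258.7 219.8]
top [373 171  18  10] 92.0 [381.5 175.3]
14.45 [-0.77 -0.52 -1.  ] [-0.003  0.092  0.004] [ 0.7195 -0.1237  0.1365]
T (205, 253, 12, 12) (210.64957264957263, 258.3094017094017) ((210.64906311035156, 258.3118896484375), (11.03221321105957, 11.479557991027832), 97.92195892333984)
S (298, 319, 15, 11) (304.7825464949928, 323.90271816881256) ((304.7690734863281, 323.9147033691406), (10.419354438781738, 14.439278602600098), 85.90935516357422)
peg top (array([0.53076333, 0.23194253, 0.12098987]), np.float64(0.7721082998123835)) [0.53076168 0.23136005 0.124     ] [0.529635   0.23516229 0.124     ]
foot px [220.80634325 263.51259917] [305.15283844 360.04984107]Traceback (most recent call last):
  File "<stdin>", line 10, in <module>
  File "h.py", line 18, in big
    return max(cv2.findContours(m,cv2.RETR_EXTERNAL,cv2.CHAIN_APPROX_NONE)[0],key=cv2.contourArea)
ValueError: max() iterable argument is empty
```

```bash
python3 -m jog '{"fingers":[0.5,0.5,0.5,0.5,0.5],"dp":[[-35,0,0],[-75,0,0],[-115,10,12],[-145,25,30],[-154,50,59]],"twist":[0,0,0,0,0]}' 15| tail -5
python3 -m jog '{"fingers":[0.5,0.5,0.5,0.5,0.5],"dp":[[0,28,33],[0,56,66],[0,84,99],[0,112,132],[0,140,165]],"twist":[0,0,0,0,0]}' 15| tail -5
python3 - <<'E'
from h import *
from plant import r
s=r.get_state();print(togo(s,[.5303,.2325,.285],(.9768,-.2141)),s["joints"].round(1))
E
```

```text
time_s: 14.95
tcp_pos: [0.6826, -0.0566, 0.2942]
eef_rot: [-69.2, 88.9, 8.4]
contact_force: [0.3, 0.6, -0.8]
gripper_width: 0.0603
time_s: 15.45
tcp_pos: [0.5801, 0.1359, 0.2929]
eef_rot: [-68.3, 88.9, 9.3]
contact_force: [0.5, -0.6, -0.2]
gripper_width: 0.0604
(array([ 7.3, 69.5, 83.6]), np.float64(-0.0), [[0.019, -0.976, 0.215], [0.003, 0.215, 0.977], [-1.0, -0.018, 0.007]]) [ 32.2  10.9  -6.3   0.4 -71.8 -44.8]
```

```bash
python3 -m jog '{"fingers":[0.5,0.5,0.5,0.5,0.5],"dp":[[0,20,25],[0,45,54],[0,62,74],[4,69,83],[7,69,83]],"twist":[0,0,0,0,0]}' 15| tail -5
python3 look.py p1
python3 - <<'E'
from h import *
from plant import r
s=r.get_state();print(togo(s,[.5303,.2325,.285],(.9768,-.2141)))
w,S,T=pickle.load(open("pics/p1.pkl","rb"))
cv2.imwrite("pics/p1.png",np.hstack([cv2.resize(w["frame"],(400,300)),cv2.resize(S["frame"][190:370,190:430],(400,300),interpolation=2)])[:,:,::-1])
m=s["tcp_pos"]-[0,0,.115]; print("mouth exp side",proj(S,m),"peg top exp",proj(S,[.5303,.2325,.124]),proj(w,m),proj(w,[.5303,.2325,.124]))
E
```

```text
time_s: 15.95
tcp_pos: [0.53, 0.2329, 0.2849]
eef_rot: [-67.4, 88.9, 10.3]
contact_force: [-0.3, -0.4, -1.0]
gripper_width: 0.0606
wrist [234 210 178 121] 13823.5 [321.9 281.3]
side [282 214  42  95] 2943.0 [302.3 258.6]
top [199 236  19  30] 286.5 [207.7 252.9]
16.1 [ 0.97  0.01 -0.53] [0.02  0.17  0.027] [0.5308 0.2311 0.2848]
(array([-0.2,  0.8,  1.3]), np.float64(-0.1), [[0.018, -0.976, 0.215], [0.002, 0.215, 0.977], [-1.0, -0.017, 0.006]])
mouth exp side [304.28149992 300.88146877] peg top exp [304.72078616 322.78500292] [323.16023522 239.36620061] [325.08678487 223.99284241]
```

View pics/p1.png

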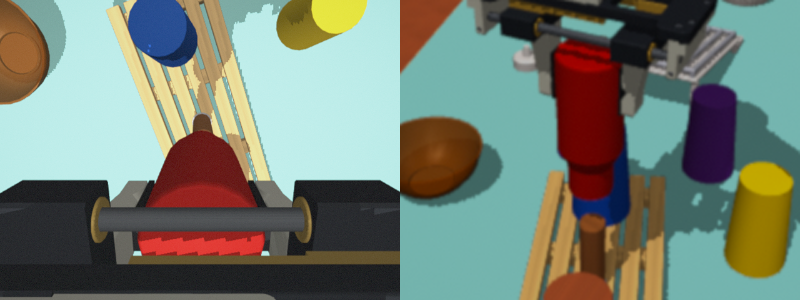

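Wrist view: the peg shows beyond the bottle's mouth at about (325,190), as predicted. Side view: the neck centre is at u≈304.6, directly above the peg top at u≈305–306. I'll descend slowly, feeling for the peg.

```bash
python3 -m jog '{"fingers":[0.5,0.5,0.5,0.5,0.5],"dp":[[8,1,1],[18,1,1],[28,1,1],[34,1,1],[38,1,1]],"twist":[0,0,0,0,0]}' 15| tail -5
python3 look.py p2
python3 - <<'E'
from h import *
from plant import r
s=r.get_state();print(togo(s,[.5303,.2325,.235],(.9768,-.2141)))
w,S,T=pickle.load(open("pics/p2.pkl","rb"))
m=mask(S,(0,190,30),(5,255,255),(270,230,340,340)); ys=np.nonzero(m.any(1))[0]
for v in range(ys.max()-14,ys.max()+1,2): x=np.nonzero(m[v])[0]; print(v,x.min(),x.max(),x.mean().round(1))
h=cv2.cvtColor(S["frame"],cv2.COLOR_RGB2HSV); print([h[v,305].tolist() for v in range(310,345,3)])
M=s["tcp_pos"]-[0,0,.115];a=np.linspace(0,6.28,60); pr=np.array([proj(S,M+.022*np.array([np.cos(t),np.sin(t),0])) for t in a]); print("exp rim bbox",pr.min(0),pr.max(0))
E
```

```text
time_s: 16.6
tcp_pos: [0.5306, 0.232, 0.2457]
eef_rot: [-72.8, 89.0, 4.8]
contact_force: [0.5, 0.8, -1.3]
gripper_width: 0.0602
wrist [233 209 179 122] 13864.5 [322.8 281.6]
side [283 238  40  91] 2672.5 [302.4 280.7]
top [203 240  18  29] 255.5 [211.7 255.6]
16.75 [ 0.12  0.04 -0.91] [-0.002  0.128 -0.006] [0.5307 0.2323 0.2466]
(array([11.6,  0.7,  0. ]), np.float64(-0.1), [[0.018, -0.976, 0.215], [0.002, 0.215, 0.977], [-1.0, -0.017, 0.006]])
314 292 316 304.0
316 293 316 304.5
318 292 315 303.5
320 293 315 304.0
322 293 314 303.5
324 295 312 303.5
326 297 312 304.5
328 302 307 304.5
[[1, 247, 61], [1, 255, 67], [1, 255, 107], [1, 253, 106], [0, 255, 105], [1, 255, 104], [5, 231, 86], [12, 196, 78], [12, 200, 83], [12, 196, 82], [13, 201, 81], [12, 198, 81]]
exp rim bbox [291.13312956 310.45922765] [317.73711343 328.45796872]
```

```bash
for i in 1; do :; done; python3 -m jog '{"fingers":[0.5,0.5,0.5,0.5,0.5],"dp":[[2,1,1],[4,1,1],[6,1,1],[8,1,1],[9,1,1]],"twist":[0,0,0,0,0]}' 15| tail -5
python3 -m jog '{"fingers":[0.5,0.5,0.5,0.5,0.5],"dp":[[1,0,0],[2,0,0],[3,0,0],[4,0,0],[4,0,0]],"twist":[0,0,0,0,0]}' 15| tail -5
```

```text
time_s: 17.25
tcp_pos: [0.5301, 0.2335, 0.2374]
eef_rot: [-71.4, 89.0, 6.2]
contact_force: [-0.1, 0.4, -1.1]
gripper_width: 0.0602
time_s: 17.75
tcp_pos: [0.5301, 0.2335, 0.2332]
eef_rot: [-71.8, 89.0, 5.7]
contact_force: [-0.4, 0.3, -0.7]
gripper_width: 0.0603
```

Run:
```python
from plant import r
import numpy as np
from h import *
c=r.capture("side"); s=r.get_state(); print(s["contact_force"].round(2),s["tcp_pos"].round(4))
```

```text
[-0.07 -0.34 -1.14] [0.5301 0.2335 0.2333]
```

```bash
python3 -m jog '{"fingers":[0.5,0.5,0.5,0.5,0.5],"dp":[[2,0,0],[5,0,0],[8,0,0],[10,0,-1],[12,0,-1]],"twist":[0,0,0,0,0]}' 15| tail -5
python3 -m jog '{"fingers":[0.5,0.5,0.5,0.5,0.5],"dp":[[2,0,0],[5,0,0],[8,0,0],[10,0,-1],[12,0,-1]],"twist":[0,0,0,0,0]}' 15| tail -5
```

```text
time_s: 18.3
tcp_pos: [0.5301, 0.2323, 0.221]
eef_rot: [-72.4, 89.0, 5.1]
contact_force: [0.2, 0.5, -1.7]
gripper_width: 0.0601
time_s: 18.8
tcp_pos: [0.53, 0.2313, 0.2088]
eef_rot: [-72.8, 89.0, 4.8]
contact_force: [0.5, -0.3, -0.4]
gripper_width: 0.0604
```

```bash
python3 -m jog '{"fingers":[0.5,0.5,0.5,0.5,0.5],"dp":[[2,0,0],[5,0,0],[8,0,0],[12,-0.5,-1],[15,-0.5,-1]],"twist":[0,0,0,0,0]}' 15| tail -5
python3 -m jog '{"fingers":[0.5,0.5,0.5,0.5,0.5],"dp":[[2,0,0],[5,0,0],[8,0,0],[12,-0.5,-1],[15,-0.5,-1]],"twist":[0,0,0,0,0]}' 15| tail -5
python3 look.py p3
python3 - <<'E'
from h import *
w,S,T=pickle.load(open("pics/p3.pkl","rb"))
cv2.imwrite("pics/p3.png",np.hstack([cv2.resize(w["frame"],(400,300)),cv2.resize(S["frame"][210:390,190:430],(400,300),interpolation=2)])[:,:,::-1])
E
```

```text
time_s: 19.3
tcp_pos: [0.5304, 0.2301, 0.1933]
eef_rot: [-73.2, 89.0, 4.4]
contact_force: [-0.9, -0.5, -1.4]
gripper_width: 0.0605
time_s: 19.8
tcp_pos: [0.5309, 0.2289, 0.1779]
eef_rot: [-73.6, 89.0, 4.0]
contact_force: [-0.1, -0.9, -1.7]
gripper_width: 0.0604
wrist [235 210 176 121] 13877.0 [323.1 281.9]
side [285 275  38  81] 2220.5 [303.2 313.5]
top [213 246  15  27] 150.0 [220.  259.8]
19.95 [-0.6  -0.77 -1.95] [-0.     0.15  -0.014] [0.5309 0.2289 0.1781]
```

View pics/p3.png

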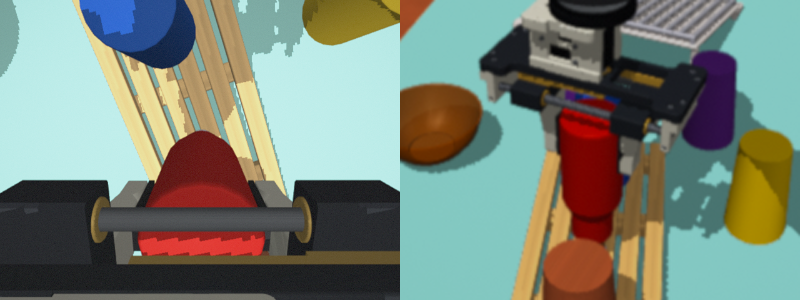

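The bottle is over the peg with no side force, and the tumblers are untouched. I carry on gently to the deck.

```bash
python3 -m jog '{"fingers":[0.5,0.5,0.5,0.5,0.5],"dp":[[2,0,0],[5,0,0],[8,0,0],[12,-0.5,-1],[15,-0.5,-1]],"twist":[0,0,0,0,0]}' 15| tail -5
python3 -m jog '{"fingers":[0.5,0.5,0.5,0.5,0.5],"dp":[[2,0,0],[5,0,0],[8,0,0],[10,0,0],[12,0,0]],"twist":[0,0,0,0,0]}' 15| tail -5
python3 -m jog '{"fingers":[0.5,0.5,0.5,0.5,0.5],"dp":[[1,0,0],[2,0,0],[3,0,0],[4,0,0],[4,0,0]],"twist":[0,0,0,0,0]}' 15| tail -5
```

```text
time_s: 20.45
tcp_pos: [0.5313, 0.2276, 0.1626]
eef_rot: [-74.9, 89.1, 2.6]
contact_force: [-1.5, -0.7, -1.0]
gripper_width: 0.0602
time_s: 20.95
tcp_pos: [0.5315, 0.2276, 0.1504]
eef_rot: [-75.1, 89.1, 2.5]
contact_force: [-0.1, -0.5, -0.9]
gripper_width: 0.0605
time_s: 21.45
tcp_pos: [0.5315, 0.2276, 0.1463]
eef_rot: [-75.3, 89.1, 2.2]
contact_force: [0.1, 0.2, -1.0]
gripper_width: 0.0605
```

```bash
python3 -m jog '{"fingers":[0.5,0.5,0.5,0.5,0.5],"dp":[[0.5,0,0],[1,0,0],[1.5,0,0],[2,0,0],[2,0,0]],"twist":[0,0,0,0,0]}' 15| tail -5
```

```text
time_s: 21.95
tcp_pos: [0.5317, 0.2277, 0.1452]
eef_rot: [-74.6, 89.0, 3.0]
contact_force: [-2.7, -1.3, 6.4]
gripper_width: 0.0605
```

Contact came at TCP z = 0.145, as predicted for the mouth on the deck. I ease the grip and open slowly.

```bash
python3 -m jog '{"fingers":[0.5,0.5,0.5,0.5,0.5],"dp":[[0,0,0],[0,0,0],[-0.5,0,0],[-0.5,0,0],[-0.5,0,0]],"twist":[0,0,0,0,0]}' 4| tail -5
python3 -m jog '{"fingers":[0.70,0.72,0.74,0.78,0.82],"dp":[[0,0,0],[0,0,0],[0,0,0],[0,0,0],[0,0,0]],"twist":[0,0,0,0,0]}' 3| tail -5
python3 -m jog '{"fingers":[0.9,1,1,1,1],"dp":[[0,0,0],[0,0,0],[0,0,0],[0,0,0],[0,0,0]],"twist":[0,0,0,0,0]}' 3| tail -5
python3 look.py q1; python3 lean.py q1 "[.5317,.2277]" "(.06,.12)";python3 th.py q1 "[.5317,.2277,.1452]" "[-.21,-.977]" .117 | sed -n '1p;5,8p'
```

```text
time_s: 22.45
tcp_pos: [0.5316, 0.2276, 0.1455]
eef_rot: [-75.2, 89.1, 2.3]
contact_force: [0.6, 0.3, -1.4]
gripper_width: 0.0606
time_s: 22.95
tcp_pos: [0.5316, 0.2277, 0.1456]
eef_rot: [-74.9, 89.1, 2.6]
contact_force: [0.9, -0.6, 0.5]
gripper_width: 0.0705
time_s: 23.45
tcp_pos: [0.5316, 0.2277, 0.1455]
eef_rot: [-75.1, 89.1, 2.5]
contact_force: [0.0, -0.9, -0.1]
gripper_width: 0.0871
wrist [226 210 181 121] 14276.0 [318.2 281.7]
side [286 291  36  70] 1885.0 [303.7 323.4]
top [216 248  15  25] 187.5 [223.7 261.2]
23.6 [ 0.02  0.4  -0.41] [ 0.046  0.087 -0.   ] [0.5316 0.2277 0.1455]
rows [322, 348] slope seen 0.022 plumb 0.016 lean deg 0.4 mid at low 304.5 expected [304.9 348.1]
observed wrist vmin 210 side vmax 362
70 147 353
80 178 362
90 209 370
100 239 376
```

```bash
python3 -m jog '{"fingers":[1,1,1,1,1],"dp":[[-10,0,0],[-25,0,0],[-45,0,0],[-70,0,0],[-100,0,0]],"twist":[0,0,0,0,0]}' 3| tail -5
python3 -m jog '{"fingers":[1,1,1,1,1],"dp":[[-35,0,0],[-70,0,0],[-90,0,-20],[-100,0,-60],[-100,0,-100]],"twist":[0,0,0,0,0]}' 3| tail -5
python3 -m jog '{"fingers":[1,1,1,1,1],"dp":[[0,0,-40],[0,0,-80],[0,0,-120],[0,0,-150],[0,0,-160]],"twist":[0,0,0,0,0]}' 3| tail -5
python3 look.py q2; python3 lean.py q2 "[.5317,.2277]" "(.06,.15)"
python3 - <<'E'
from h import *
w,S,T=pickle.load(open("pics/q2.pkl","rb")); T0=pickle.load(open("pics/top0.pkl","rb"))
k=big(mask(T,(0,190,40),(5,255,255),(190,220,250,290))); b=big(mask(T,(0,190,90),(5,255,255),(190,220,250,290)));print("base top",onz(T,*cv2.minEnclosingCircle(b)[0],.18),cv2.minEnclosingCircle(b))
d=cv2.absdiff(T["frame"],T0["frame"])
for n,(x0,y0,x1,y1) in dict(clay=(138,245,175,275),blue=(255,235,292,272),bowl=(262,120,330,185),cap=(422,163,450,190)).items(): print(n,d[y0:y1,x0:x1].mean().round(2))
cv2.imwrite("pics/q2.png",np.hstack([cv2.resize(T["frame"][110:350,100:420],(400,300)),cv2.resize(S["frame"][250:490-10,190:430],(400,300))])[:,:,::-1])
E
```

```text
time_s: 24.1
tcp_pos: [0.5295, 0.2273, 0.2466]
eef_rot: [-77.1, 89.1, 0.5]
contact_force: [1.3, 0.4, 0.4]
gripper_width: 0.0871
time_s: 24.6
tcp_pos: [0.5066, 0.1291, 0.3488]
eef_rot: [-72.6, 88.9, 5.0]
contact_force: [0.2, -0.5, 0.4]
gripper_width: 0.0874
time_s: 25.1
tcp_pos: [0.4714, -0.0294, 0.3492]
eef_rot: [-72.2, 88.8, 5.4]
contact_force: [-0.2, 0.2, 0.1]
gripper_width: 0.0875
wrist [304 382  37  26] 547.0 [322.2 396.3]
side [286 285  36  76] 2177.0 [304.1 319.2]
top [194 239  28  16] 194.0 [207.  245.2]
25.25 [ 0.48 -0.42 -0.26] [0.076 0.198 0.053] [ 0.4724 -0.0275  0.3486]
rows [308, 348] slope seen 0.025 plumb 0.016 lean deg 0.5 mid at low 304.6 expected [304.9 348.1]
base top [0.54013259 0.22691995 0.18      ] ((207.5, 250.0), 14.080227851867676)
clay 21.99
blue 42.65
bowl 19.17
cap 31.98
```

View pics/q2.png

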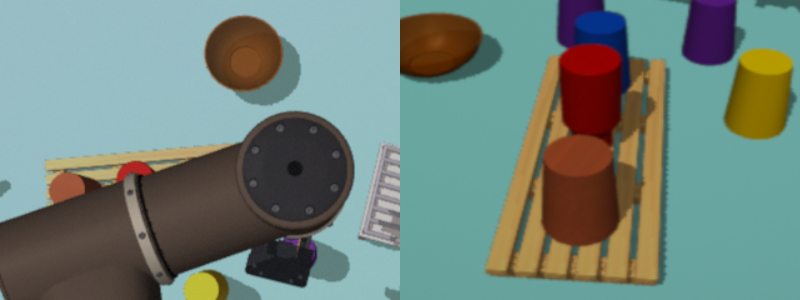

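The side view shows the bottle standing straight on the middle peg between the two tumblers, but the arm hides the rack in the top view. I'll move the arm aside for one numeric check.

```bash
python3 -m jog '{"fingers":[1,1,1,1,1],"dp":[[0,0,-40],[0,0,-85],[0,0,-130],[0,0,-175],[0,0,-210]],"twist":[0,0,0,0,0]}' 3| tail -5
python3 -m jog '{"fingers":[1,1,1,1,1],"dp":[[0,20,-40],[0,40,-80],[0,60,-120],[0,60,-140],[0,60,-140]],"twist":[0,0,0,0,0]}' 3| tail -5
python3 look.py q3 |tail -1; python3 lean.py q3 "[.5317,.2277]" "(.06,.15)"
python3 - <<'E'
from h import *
w,S,T=pickle.load(open("pics/q3.pkl","rb")); T0,S0=[pickle.load(open(f"pics/{n}0.pkl","rb")) for n in("top","side")]
for n,lo,hi,bx in(("clay",(4,120,40),(13,230,255),(135,240,192,292)),("blue",(105,120,40),(125,255,255),(245,230,300,280)),("bowl",(5,150,60),(20,255,255),(255,115,335,190)),("cap",(0,0,150),(180,60,255),(420,160,452,192))):
    try: print(n,*[np.round(cen(big(mask(c,lo,hi,bx))),1) for c in(T0,T)])
    except Exception as e: print(n,"hidden")
b=big(mask(T,(0,190,70),(5,255,255),(190,220,250,290)));c=cv2.minEnclosingCircle(b);print("base top",onz(T,*c[0],.18),c,"expected",proj(T,[.5317,.2275,.18]))
E
```

```text
time_s: 25.75
tcp_pos: [0.4272, -0.2337, 0.3475]
eef_rot: [-72.2, 88.8, 5.4]
contact_force: [0.5, -0.4, -0.0]
gripper_width: 0.0876
time_s: 26.25
tcp_pos: [0.3385, -0.3588, 0.3453]
eef_rot: [-71.7, 88.9, 5.8]
contact_force: [0.5, -0.0, 0.3]
gripper_width: 0.0876
rows [308, 348] slope seen nan plumb 0.016 lean deg nan mid at low nan expected [304.9 348.1]
clay [161.6 265.3] [161.5 265.3]
blue [273.4 253.9] [273.4 253.9]
bowl [294.5 152.3] [294.5 152.3]
cap [433.  172.3] [433.5 171.9]
base top [0.533032   0.22549813 0.18      ] ((208.00704956054688, 253.52816772460938), 15.016427040100098) expected [206.97061886 254.16407853]Traceback (most recent call last):
  File "look.py", line 7, in <module>
    k=big(mask(x,(0,190,40),(5,255,255),None if nm!="top" else (60,100,640,400))); print(nm,np.round(cv2.boundingRect(k)),cv2.contourArea(k),np.round(cen(k),1))
  File "h.py", line 18, in big
    return max(cv2.findContours(m,cv2.RETR_EXTERNAL,cv2.CHAIN_APPROX_NONE)[0],key=cv2.contourArea)
ValueError: max() iterable argument is empty
lean.py:7: RuntimeWarning: Mean of empty slice.
  mid=np.array([np.nonzero(z[i])[0].mean() for i in rows]); f=np.polyfit(rows,mid,1)
  ret = ret.dtype.type(ret / rcount)
```

```bash
python3 -c "
from plant import r
print(r.close_job())"
```

```text
the job is handed in; nothing more can be done
None
```

The salsa bottle is standing mouth down on the free middle peg, upright on the deck and released. I handed the job in at about 26.4 s.

**How it went:** The tool can only twist about its own axis. I pinched the bottle near its base and eased the grip to 3 N, so that with a few upward jerks it swung mouth down. I squared it on clear counter, letting go briefly so it settled flat, then regripped it. I lowered it over the leaning peg in small steps, feeling no clear contact with it (readings within about 2 N). The mouth met the deck at the height I expected, with about 6 N, and I opened the fingers slowly.

**Last checks:**
- **Bottle:** the side view gave a lean of about 0.5°. In the top view its base was within about 2.5 mm of the peg's foot, which is 1° or less.
- **Other items:** the tumblers, bowl and cap were where they started in the top view, to within 0.1 px (cap 0.6 px, which I took as noise).

**Checks that failed or disagreed:**
- **Lean repeat:** repeating the side lean check after moving the arm away gave no number, because the mask picked up the clay tumbler. The 0.5° is from about a second earlier, with the bottle already released.
- **Before/after image comparison:** this was useless because of the arm and its shadows, so I compared positions instead.
- **Peg height:** I measured the peg's top 3–4 mm lower than its known height.
- **Tool tilt:** the tool had drifted about 1° off vertical by the end.

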